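# Nest the screw pans with their handles fanned

### The arm

A 6-joint arm with a two-finger parallel gripper is mounted at the origin on the work surface. World frame = base frame: x ahead of the robot, y to its left, z up, the work surface at z = 0. Lengths are in m, angles in degrees, forces in N, time in s.
With the tool pointing down it reaches from about 0.25 to 0.725 m from the base axis. Payload 9.7 kg.
Tool frame: the origin (TCP) lies at the very end of the fingers, on their centre line; the grasp point (between the pads) lies 19 mm behind it; z points along the fingers, y is the direction in which the jaws open and shut (so a half turn about z gives the same grasp; the last joint's range is limited). The gripper opens to 85 mm and grips with 20 to 120 N. Pads are 22 mm wide; open, the fingers measure 114 mm over their backs; the gripper's body (76 mm by 85 mm) begins 54 mm behind the grasp point. The pads swing forward as they close: fully open they stand 13 mm farther back than shut.
Start: joints at [76.146, 4.979, 10.078, 95.1, 0, 90], TCP at [0.132, 0.534, 0.203] pointing down, gripper open.
Joint ranges: [-179.16, 179.16], [-48.56, 103.87], [-65.8, 70.77], [-126.05, 130.52], [-82.76, 87.17], [-180, 180]. Speed limits (degrees/s): [127.2, 127.2, 147.25, 180, 180, 180].

### API

Orientations are given as [roll, pitch, yaw] about the fixed x, y, z axes, in that order (R = Rz(yaw) Ry(pitch) Rx(roll)).
In Python, from workcell import bot, camera, ticket gives the robot as it stands.
- The arm moves only by the shell command python3 -m jog 'ROWS' [FORCE]. ROWS is a JSON object of lists of equal length, an entry for each row: "turn": the turn, a rotation vector about the world's x, y, z each as a share of 8 degrees, from -1 to 1, a list of three; "delta_pos": the shift along the world's x, y, z each as a share of 50 mm, from -1 to 1, a list of three; "hand": the opening, from -1 (shut) to 1 (fully open). A call has exactly 10 rows; each row shifts and turns the commanded pose from where the row before left it; what a row does not reach is not made up. A row lasts 1/10 s, in which the tool goes at most 50 mm and 8.59 degrees, less where a joint would pass 70% of its speed; a pose out of reach is approached as far as the arm can. A call with a number of a shift or a turn outside -1 to 1 is refused whole. A call with a gripper value outside its range is refused whole. The fingers move at their own pace and stop on an object; FORCE is the grip in N (left out, the last holds). Time passes only in rows, so rows that do not move let the fingers close, or fill a call up. It gives the time, the measured TCP pose, the force and the opening at its end, in the units of the state.
- bot.get_obs(): the state, without advancing time (a new reading comes with each control period).
- camera(name): name is "side" or "top" or "wrist"; returns a dict with "frame" (384x512x3 uint8, red, green, blue), "range_z" (384x512 float32, m along the optical axis (not along the pixel's ray), 0 where there is no reading), "fx", "fy", "cx", "cy" (pixels), "extrinsics" (4x4, takes a point from world to camera coordinates); the wrist camera has in their place "mount" (4x4, takes a point from camera to tool coordinates, whose origin is the TCP and whose axes are the flange's). Camera axes: x right, y up, looking along -z (the intrinsics and any distortion apply to the point x, -y, -z); pixel columns grow to the right and rows downward; lengths in m; the calibration is good to about 2 mm. A picture is of the moment at which its call begins: read the wrist's pose just before it.
- ticket.job_done(): hands the job in, once; it reports no verdict.
The state is a dict: "time": time; "q": joint angles; "qd": joint speeds; "joint_efforts": joint torques, N m; "ee_pos": TCP position; "tcp_rot": TCP orientation; "wrist_force": force on the tool from outside, world axes, zero at the start; "torque": the same for the moment, N m; "opening": finger opening in m.
Only numpy, scipy, OpenCV 4.12 (cv2) and the standard library are available. Lean on these libraries where they do the work, as an engineer would, in place of code of your own. Each camera call takes 0.05 s, during which the arm holds its last target.

### The job

Clear the repair bench: nest the empty handled pans, the red-handled one in the large black-handled one and the small blue-handled one in the red-handled one, each sitting flat on the floor of the pan beneath, with the large pan still standing on the bench. Fan the handles: seen from above, each handle points about 60 degrees anticlockwise of the handle of the pan directly beneath it. Leave the yellow-handled pan of screws where it is.

Things in the scene. Friction and masses are not known exactly. Their poses are not given: they have to be found in the camera images.
- large: the large steel pan, straight black handle. 120 mm across the rim, 108 the foot, 32 high, walls and floor 3 mm, about 300 g. Origin: centre of underside; z up; x points out along the level handle, which ends 138 mm from the axis; its black part, from 76 mm out, is 14 mm wide, 8 thick, top level with the rim. It receives the others; its handle points roughly towards the robot.
- medium: the medium steel pan, straight red handle. 90 mm across the rim, 81 the foot, 42 high, walls and floor 3 mm, about 90 g. Origin: centre of underside; z up; x points out along the level handle, which ends 123 mm from the axis; its red part, from 61 mm out, is 14 mm wide, 8 thick, top level with the rim. Nested in the large pan: 3 mm up, about 11 mm room all round.
- small: the small steel pan, straight blue handle. 60 mm across the rim, 54 the foot, 52 high, walls and floor 3 mm, about 60 g. Origin: centre of underside; z up; x points out along the level handle, which ends 108 mm from the axis; its blue part, from 46 mm out, is 14 mm wide, 8 thick, top level with the rim. Nested in the medium pan: 3 mm up, about 10 mm room all round.
- screwpan: a bystander steel pan, straight yellow handle. 80 mm across the rim, 72 the foot, 36 high, walls and floor 3 mm, about 120 g. Origin: centre of underside; z up; x points out along the level handle, which ends 118 mm from the axis; its yellow part, from 56 mm out, is 14 mm wide, 8 thick, top level with the rim. It holds brass screws and must be left alone.
- medium_grip (a point): point in the middle of the medium pan's handle, 88 mm from the pan's axis and 38 mm above its underside; axes as the pan's. A good place to pinch the handle from above: even with the pan nested, fingers here stand outside the rims below or above them
- small_grip (a point): point in the middle of the small pan's handle, 73 mm from the pan's axis and 48 mm above its underside; axes as the pan's. A good place to pinch the handle from above: even with the pan nested, fingers here stand outside the rims below or above them

How it is judged (in metres and radians):
At the end, for the whole second after the job is handed in: Red pan in black, blue in red: each within 18 mm of the axis of the pan beneath, undersides under 9 mm apart in height, upright within 10 degrees, at rest; large pan on the bench. Each handle 40 to 80 degrees anticlockwise of the one directly beneath. Yellow pan within 25 mm of its start (horizontal distance between medium and large below 0.018 m and z of medium in the frame of large between -0.002 and 0.009 m and angle between each of medium, small, large's own z axis and vertical below 0.1745 rad and angle between the x axis of medium and the x axis of large, either way round between 0.6981 and 1.3963 rad and x of medium_grip in the frame of large above 0 m and y of medium_grip in the frame of large above 0 m and linear speed of each of medium, small, large below 0.03 m/s and horizontal distance between small and medium below 0.018 m and z of small in the frame of medium between -0.002 and 0.009 m and angle between the x axis of small and the x axis of medium, either way round between 0.6981 and 1.3963 rad and x of small_grip in the frame of medium above 0 m and y of small_grip in the frame of medium above 0 m and height (world z) of large below 0.008 m); the robot touches nothing.
It fails at once if the yellow-handled pan of screws is moved by more than 25 mm or tipped beyond 20 degrees (distance of screwpan from where it was at the start of the episode above 0.025 m or angle between screwpan's own z axis and vertical above 0.3491 rad).
It also fails if it takes over 70 s, if anything falls off the work surface, if the arm or the gripper's body presses on something with over 40 N, if the wrist force passes 120 N, or if a joint passes its speed limit or range.

## Working session

There is one attempt and no reset: what is moved stays moved. The work goes in short steps, Python scripts to look and compute and a shell command to move; the robot and the scene stay as the last step left them, time stands still between calls to the robot, and variables do not carry over. Pictures are saved under pics/ and viewed, and the job is handed in when it is done.

```bash
ls; mkdir -p pics
cat > h.py <<'E'
import numpy as np, cv2
from workcell import bot, camera, ticket
def pts(c):
    "world point per pixel"
    h,w=c['range_z'].shape; v,u=np.mgrid[:h,:w]; d=c['range_z']
    P=np.stack([(u-c['cx'])/c['fx']*d, -(v-c['cy'])/c['fy']*d, -d],-1)
    E=np.linalg.inv(c['extrinsics']) if 'extrinsics' in c else None
    return P@E[:3,:3].T+E[:3,3]
def save(c,n): cv2.imwrite('pics/'+n+'.png',c['frame'][:,:,::-1])
E
python3 - <<'E'
from h import *
o=bot.get_obs(); print(o)
for n in('top','side'):
    c=camera(n); save(c,n+'0'); print(n,{k:(v if k not in('frame','range_z') else v.shape) for k,v in c.items()})
    np.savez('pics/'+n+'0.npz',**c)
E
```

```text
pics
{'time': 0.0, 'q': array([7.61459225e+01, 5.01345873e+00, 1.00336300e+01, 9.51004080e+01,
       6.62750301e-04, 9.00000679e+01]), 'qd': array([ 0.06487796, -0.012143  , -0.05412473,  0.06085811,  0.11547184,
       -0.08715234]), 'joint_efforts': array([-1.35559996e-03, -5.20393324e+01,  4.64799464e+01,  1.67475455e-02,
       -2.01575904e-04,  4.49191361e-06]), 'ee_pos': array([0.13162739, 0.53373081, 0.2019531 ]), 'tcp_rot': array([-1.79919763e+02, -6.62654501e-04,  1.66145854e+02]), 'wrist_force': array([-0.35301855,  0.35510681, -0.37893878]), 'torque': array([ 0.01048107,  0.03335089, -0.06691841]), 'opening': 0.08556143819614359}
top {'frame': (384, 512, 3), 'range_z': (384, 512), 'fx': 373.9879962439299, 'fy': 373.9879962439299, 'cx': 252.3008112841234, 'cy': 195.10913733947817, 'extrinsics': array([[ 0.01805834, -0.99915204, -0.03700138,  0.072096  ],
       [ 0.98752742,  0.0120346 ,  0.15698648, -0.50826737],
       [-0.15640807, -0.0393748 ,  0.98690736, -0.79882689],
       [ 0.        ,  0.        ,  0.        ,  1.        ]])}
side {'frame': (384, 512, 3), 'range_z': (384, 512), 'fx': 384.56510987265324, 'fy': 384.56510987265324, 'cx': 253.23215571102105, 'cy': 189.16472745905696, 'extrinsics': array([[-0.99650446, -0.08101483, -0.02038271,  0.52743459],
       [ 0.02437691, -0.51536295,  0.85662524, -0.02269639],
       [-0.07990384,  0.853134  ,  0.51553637, -0.77308321],
       [ 0.        ,  0.        ,  0.        ,  1.        ]])}
```

View pics/top0.png

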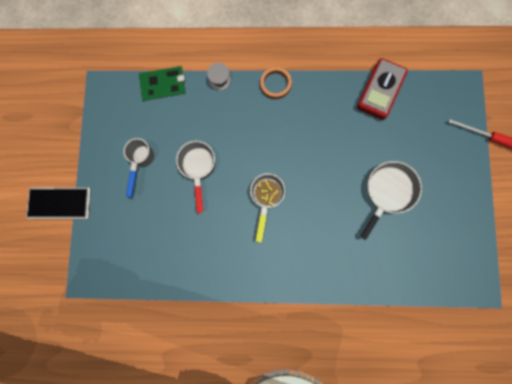

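View pics/side0.png

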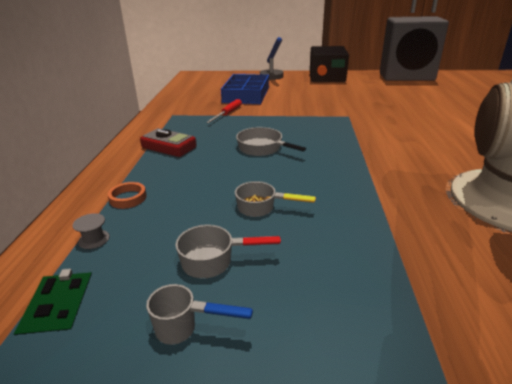

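Top view: small pan (139,152), medium (196,160), screwpan (267,190) and large (393,188). All the handles point roughly towards the robot. Next I measure the poses.

```bash
cat >> h.py <<'E'
HS={'large':(.032,.060,.138),'medium':(.042,.045,.123),'small':(.052,.030,.108),'screwpan':(.036,.040,.118)}
def colmask(f,name):
    hsv=cv2.cvtColor(f,cv2.COLOR_RGB2HSV); H,S,V=[hsv[...,i].astype(int) for i in range(3)]
    if name=='medium': return ((H<6)|(H>174))&(S>170)&(V>90)
    if name=='small': return (H>104)&(H<125)&(S>170)&(V>80)
    if name=='screwpan': return (H>24)&(H<36)&(S>150)&(V>120)
    return (V<50)
def plane(c,uv,z):
    E=np.linalg.inv(c['extrinsics']); uv=np.atleast_2d(uv)
    d=np.stack([(uv[:,0]-c['cx'])/c['fx'],-(uv[:,1]-c['cy'])/c['fy'],-np.ones(len(uv))],-1)@E[:3,:3].T
    o=E[:3,3]; return o+d*((z-o[2])/d[:,2])[:,None]
from scipy.optimize import least_squares
def circ(xy,r,x0):
    return least_squares(lambda p:np.hypot(*(xy-p).T)-r,x0,loss='soft_l1',f_scale=.002).x
def measure(c,name,near=None,dz=0,rad=.2):
    h,r,L=HS[name]; h=h+dz; P=pts(c); m=colmask(c['frame'],name)
    hp=(abs(P[...,2]-h)<.012)&m&(c['range_z']>0)
    n,lab,st,ce=cv2.connectedComponentsWithStats(hp.astype(np.uint8))
    best=max(range(1,n),key=lambda i:st[i,4]); v,u=np.nonzero(lab==best)
    Q=plane(c,np.stack([u,v],-1).astype(float),h)[:,:2]; q=Q.mean(0)
    rm=(abs(P[...,2]-h)<.004)&(c['range_z']>0)&~m&(np.hypot(P[...,0]-q[0],P[...,1]-q[1])<L+r)
    R=P[rm][:,:2]
    ev=np.linalg.eigh(np.cov(Q.T))[1][:,1]
    # handle mid radius; try both directions
    inner={'large':.076,'medium':.061,'small':.046,'screwpan':.056}[name]; mid=(inner+L)/2
    res=[]
    for s in(1,-1):
        x0=q-s*ev*mid; d=np.hypot(*(R-x0).T); k=abs(d-r+.0015)<.008
        res.append((k.sum(),s,x0,R[k]))
    k,s,x0,RR=max(res,key=lambda t:t[0])
    cc=circ(RR,r-.0015,x0) if k>12 else x0
    a=np.degrees(np.arctan2(*(q-cc)[::-1])); a2=np.degrees(np.arctan2(*(s*ev)[::-1]))
    return dict(name=name,npx=len(u),nrim=k,c=cc.round(4),c_handle=x0.round(4),hmid=q.round(4),ang=round(a,1),ang_axis=round(a2,1))
E
python3 - <<'E'
from h import *
for v in('top','side'):
    c=dict(np.load('pics/%s0.npz'%v))
    for n in HS:
        try: print(v,measure(c,n))
        except Exception as e: print(v,n,repr(e))
E
```

```text
top {'name': 'large', 'npx': 48, 'nrim': np.int64(298), 'c': array([ 0.5307, -0.2388]), 'c_handle': array([ 0.5339, -0.2342]), 'hmid': array([ 0.443 , -0.1777]), 'ang': np.float64(145.2), 'ang_axis': np.float64(148.2)}
top {'name': 'medium', 'npx': 113, 'nrim': np.int64(191), 'c': array([0.5876, 0.212 ]), 'c_handle': array([0.5875, 0.2113]), 'hmid': array([0.4961, 0.2012]), 'ang': np.float64(-173.3), 'ang_axis': np.float64(-173.7)}
top {'name': 'small', 'npx': 125, 'nrim': np.int64(142), 'c': array([0.6045, 0.3473]), 'c_handle': array([0.6044, 0.3472]), 'hmid': array([0.5278, 0.3547]), 'ang': np.float64(174.5), 'ang_axis': np.float64(174.5)}
top {'name': 'screwpan', 'npx': 113, 'nrim': np.int64(171), 'c': array([0.5187, 0.0457]), 'c_handle': array([0.5195, 0.0467]), 'hmid': array([0.4337, 0.0608]), 'ang': np.float64(170.0), 'ang_axis': np.float64(170.7)}
side {'name': 'large', 'npx': 179, 'nrim': np.int64(0), 'c': array([ 0.4058, -0.8319]), 'c_handle': array([ 0.4058, -0.8319]), 'hmid': array([ 0.2996, -0.8451]), 'ang': np.float64(-172.9), 'ang_axis': np.float64(-172.9)}
side {'name': 'medium', 'npx': 237, 'nrim': np.int64(404), 'c': array([0.5897, 0.2159]), 'c_handle': array([0.5902, 0.2195]), 'hmid': array([0.499 , 0.2074]), 'ang': np.float64(-174.7), 'ang_axis': np.float64(-172.4)}
side {'name': 'small', 'npx': 441, 'nrim': np.int64(462), 'c': array([0.6068, 0.3512]), 'c_handle': array([0.6068, 0.3521]), 'hmid': array([0.5303, 0.3605]), 'ang': np.float64(173.1), 'ang_axis': np.float64(173.7)}
side {'name': 'screwpan', 'npx': 108, 'nrim': np.int64(220), 'c': array([0.5208, 0.0499]), 'c_handle': array([0.5215, 0.0506]), 'hmid': array([0.4355, 0.0639]), 'ang': np.float64(170.6), 'ang_axis': np.float64(171.2)}
```

```bash
python3 -m jog '{"delta_pos":[[0.7,-0.64,0],[0.7,-0.64,0],[0.7,-0.64,0],[0.7,-0.64,0],[0.7,-0.64,0],[0.7,-0.64,0],[0.7,-0.64,0],[0.7,-0.64,0],[0.7,-0.64,0],[0.7,-0.64,0]],"turn":[[0,0,0.25],[0,0,0.25],[0,0,0.25],[0,0,0.25],[0,0,0.25],[0,0,0.25],[0,0,0.25],[0,0,0.25],[0,0,0.25],[0,0,0.25]],"hand":[0,0,0,0,0,0,0,0,0,0]}' 80
python3 - <<'E'
from h import *
o=bot.get_obs(); c=camera('wrist'); save(c,'w1'); np.savez('pics/w1.npz',ee=o['ee_pos'],rot=o['tcp_rot'],**c)
print(o['time'],o['q'].round(1),o['ee_pos'].round(4),o['tcp_rot'].round(2),o['opening'],c['fx'],c['mount'].round(3))
E
```

```text
time: 1.1
ee_pos: [0.4828, 0.2123, 0.2025]
tcp_rot: [180.0, -0.0, -173.8]
wrist_force: [-0.1, 1.2, -0.2]
opening: 0.0425
1.1 [23.7  1.9  6.8 94.9  0.  17.5] [0.4828 0.2123 0.2025] [ 1.8000e+02 -1.0000e-02 -1.7378e+02] 0.04247781872565547 268.65601436473287 [[-0.001  0.964  0.266  0.068]
 [ 1.     0.001  0.     0.   ]
 [ 0.     0.266 -0.964 -0.172]
 [ 0.     0.     0.     1.   ]]
```

View pics/w1.png

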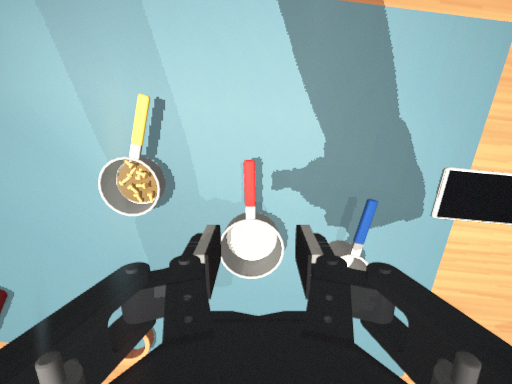

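The wrist view shows the red handle (250,183), and the pan rim between the fingers (252,248). I now measure with the wrist calibration.

```bash
cat >> h.py <<'E'
from scipy.spatial.transform import Rotation as Ro
def wext(c,ee,rot):
    T=np.eye(4); T[:3,:3]=Ro.from_euler('xyz',rot,degrees=True).as_matrix(); T[:3,3]=ee
    c=dict(c); c['extrinsics']=np.linalg.inv(T@c['mount']); return c
def wrist(n=None):
    o=bot.get_obs(); c=camera('wrist')
    if n: save(c,n); np.savez('pics/'+n+'.npz',ee=o['ee_pos'],rot=o['tcp_rot'],**c)
    return wext(c,o['ee_pos'],o['tcp_rot'])
E
python3 - <<'E'
from h import *
d=dict(np.load('pics/w1.npz')); c=wext(d,d['ee'],d['rot'])
for n in('medium','small','screwpan'): print(measure(c,n))
E
```

```text
{'name': 'medium', 'npx': 43, 'nrim': np.int64(577), 'c': array([0.5883, 0.2137]), 'c_handle': array([0.589 , 0.2186]), 'hmid': array([0.4975, 0.209 ]), 'ang': np.float64(-177.1), 'ang_axis': np.float64(-174.0)}
{'name': 'small', 'npx': 428, 'nrim': np.int64(145), 'c': array([0.605 , 0.3487]), 'c_handle': array([0.6051, 0.3486]), 'hmid': array([0.5285, 0.3564]), 'ang': np.float64(174.3), 'ang_axis': np.float64(174.2)}
{'name': 'screwpan', 'npx': 4, 'nrim': np.int64(257), 'c': array([0.4941, 0.0737]), 'c_handle': array([0.4948, 0.0722]), 'hmid': array([0.4078, 0.0722]), 'ang': np.float64(-179.0), 'ang_axis': np.float64(180.0)}
```

```bash
python3 -m jog '{"delta_pos":[[0.18,-0.08,-0.3],[0.18,-0.08,-0.6],[0,0,-0.8],[0,0,-0.8],[0,0,-0.6],[0,0,-0.4],[0,0,-0.17],[0,0,0],[0,0,0],[0,0,0]],"turn":[[0,0,0],[0,0,0],[0,0,0],[0,0,0],[0,0,0],[0,0,0],[0,0,0],[0,0,0],[0,0,0],[0,0,0]],"hand":[0,0,0,0,0,0,0,0,0,0]}'
python3 - <<'E'
from h import *
c=wrist('w2'); o=bot.get_obs(); print(o['ee_pos'],o['tcp_rot'],o['wrist_force'])
print(measure(c,'medium'))
E
```

```text
time: 2.15
ee_pos: [0.5004, 0.2065, 0.0205]
tcp_rot: [180.0, 0.1, -173.8]
wrist_force: [0.8, 0.3, 0.4]
opening: 0.0429
[0.50038652 0.20641255 0.020447  ] [ 1.79967933e+02  1.09467196e-01 -1.73848310e+02] [ 0.21294447 -0.16735263 -0.19684865]
{'name': 'medium', 'npx': 1196, 'nrim': np.int64(641), 'c': array([0.5888, 0.2139]), 'c_handle': array([0.5944, 0.213 ]), 'hmid': array([0.5029, 0.2039]), 'ang': np.float64(-173.4), 'ang_axis': np.float64(-174.3)}
```

View pics/w2.png

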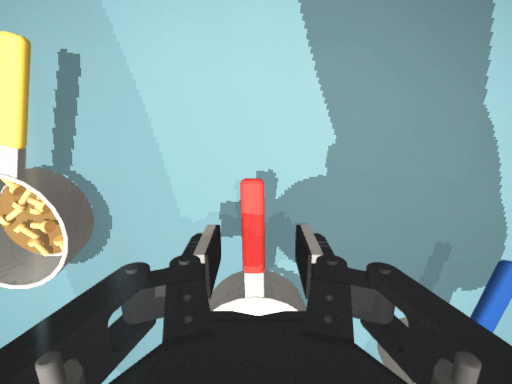

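```bash
python3 -m jog '{"delta_pos":[[0,-0.04,-0.02],[0,0,0],[0,0,0],[0,0,0],[0,0,0],[0,0,0],[0,0,0],[0,0,0.05],[0,0,0.1],[0,0,0.2]],"turn":[[0,0,0],[0,0,0],[0,0,0],[0,0,0],[0,0,0],[0,0,0],[0,0,0],[0,0,0],[0,0,0],[0,0,0]],"hand":[-1,-1,-1,-1,-1,-1,-1,-1,-1,-1]}' 100
python3 - <<'E'
from h import *
c=wrist('w3'); s=camera('side'); save(s,'s3')
E
```

```text
time: 3.2
ee_pos: [0.4993, 0.2038, 0.0358]
tcp_rot: [-180.0, -0.1, -173.9]
wrist_force: [-0.2, -0.3, 0.7]
opening: -0.0001
```

View pics/s3.png

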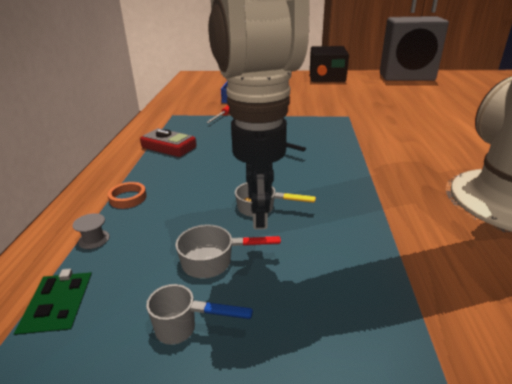

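View pics/w3.png

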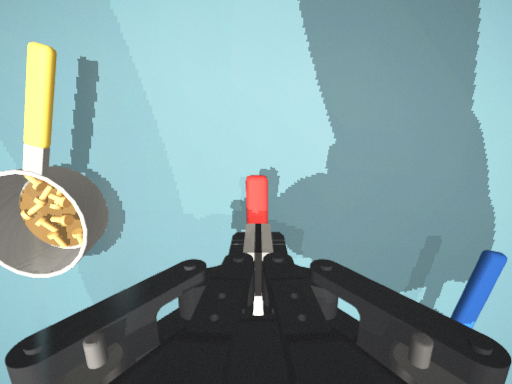

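Run:
```python
from h import *
s=camera('side'); P=pts(s); o=bot.get_obs(); print(o['ee_pos'],o['opening'])
for v in (200,210,216,220,224,226,228,232,236,240): print(v,P[v,262].round(4), s['frame'][v,262])
```

```text
[0.50038686 0.2042783  0.03689303] 9.407001639427146e-05
200 [0.4929 0.2661 0.156 ] [54 51 49]
210 [0.495  0.2373 0.1205] [25 26 27]
216 [0.4963 0.2188 0.0971] [24 25 26]
220 [0.4964 0.2181 0.0893] [26 26 27]
224 [0.4966 0.2164 0.0805] [26 26 27]
226 [0.4966 0.2172 0.0773] [29 29 29]
228 [0.497  0.2118 0.0695] [68 67 64]
232 [0.5025 0.1329 0.0012] [63 88 94]
236 [0.5018 0.1443 0.001 ] [87 75 81]
240 [0.4976 0.2056 0.0409] [150  27  25]
```

Run:
```python
from h import *
for n in('w1','w2','w3'):
    d=dict(np.load(f'pics/{n}.npz')); c=wext(d,d['ee'],d['rot']); P=pts(c)
    m=colmask(c['frame'],'medium')&(abs(P[...,0]-.5)<.08)
    print(n,d['ee'].round(4),'bench z',P[60,250],P[100,200],'handle z',np.percentile(P[m][:,2],[10,50,90]).round(4),m.sum())
s=camera('side');P=pts(s);print('side bench',P[300,330],P[180,330])
t=camera('top');save(t,'t3');P=pts(t);print('top bench',P[200,150],P[250,300])
q=np.radians(bot.get_obs()['q']);print(bot.get_obs()['q'])
```

```text
w1 [0.4828 0.2123 0.2025] bench z [0.34666075 0.1875933  0.00242808] [0.40156674 0.1269344  0.00190359] handle z [0.0403 0.0417 0.0429] 50
w2 [0.5004 0.2065 0.0205] bench z [0.39780806 0.19043663 0.00327852] [0.42565067 0.15927126 0.00167301] handle z [0.0417 0.0429 0.0438] 1201
w3 [0.4993 0.2038 0.0358] bench z [0.39359172 0.18698506 0.00195989] [0.4239629  0.15338056 0.00181793] handle z [0.0414 0.0427 0.0437] 291
side bench [0.39401975 0.28828095 0.00093197] [ 0.36304919 -0.06360212  0.00169903]
top bench [0.42048891 0.14776325 0.55428794] [ 0.38751361 -0.03047487 -0.00091777]
[ 2.22056830e+01  3.64376912e+00 -9.79641867e+00  7.65369610e+01
 -8.94762614e-04  1.60620701e+01]
```

Run:
```python
from h import *
for n,cols in(('w3',(250,266)),('w2',(212,302,308))):
    d=dict(np.load(f'pics/{n}.npz')); c=wext(d,d['ee'],d['rot']); P=pts(c)
    for u in cols:
        for v in range(222,262,4): print(n,u,v,P[v,u].round(4),c['frame'][v,u])
```

```text
w3 250 222 [0.4983 0.1985 0.0428] [244  75  68]
w3 250 226 [0.4883 0.1984 0.0731] [155 150 143]
w3 250 230 [0.488  0.1986 0.0792] [155 151 142]
w3 250 234 [0.4883 0.1987 0.0834] [143 140 133]
w3 250 238 [0.4877 0.1988 0.0894] [141 137 128]
w3 250 242 [0.4877 0.1989 0.0936] [138 134 129]
w3 250 246 [0.4883 0.1991 0.0964] [138 133 126]
w3 250 250 [0.4878 0.1992 0.1013] [139 135 127]
w3 250 254 [0.4885 0.1993 0.1035] [220 214 202]
w3 250 258 [0.4868 0.1993 0.11  ] [36 36 38]
w3 266 222 [0.4973 0.2091 0.0426] [226  66  62]
w3 266 226 [0.4877 0.2071 0.0725] [144 140 132]
w3 266 230 [0.4873 0.2068 0.0788] [145 142 133]
w3 266 234 [0.4875 0.2067 0.0834] [142 139 132]
w3 266 238 [0.4879 0.2067 0.0871] [144 142 134]
w3 266 242 [0.4877 0.2065 0.0919] [143 140 132]
w3 266 246 [0.4871 0.2063 0.0974] [143 140 132]
w3 266 250 [0.4876 0.2062 0.1003] [138 136 129]
w3 266 254 [0.4881 0.2062 0.1029] [164 161 152]
w3 266 258 [0.4863 0.2058 0.1096] [42 40 42]
w2 212 222 [0.5133 0.1726 0.0008] [158 207 216]
w2 212 226 [0.4911 0.1807 0.0589] [149 146 139]
w2 212 230 [0.4913 0.1815 0.0634] [141 139 130]
w2
[... 539 characters left out ...]
 30 31]
w2 302 242 [0.4876 0.2264 0.0751] [32 30 30]
w2 302 246 [0.4891 0.2265 0.0762] [29 29 31]
w2 302 250 [0.4916 0.227  0.0755] [32 31 34]
w2 302 254 [0.4933 0.2271 0.0762] [33 30 31]
w2 302 258 [0.4953 0.2274 0.0764] [33 34 33]
w2 308 222 [0.5047 0.2452 0.0029] [116 151 159]
w2 308 226 [0.4858 0.2321 0.0583] [142 138 129]
w2 308 230 [0.4858 0.2311 0.0637] [140 138 130]
w2 308 234 [0.4856 0.23   0.0695] [143 139 131]
w2 308 238 [0.4859 0.2294 0.0734] [139 136 129]
w2 308 242 [0.4864 0.2288 0.077 ] [139 138 130]
w2 308 246 [0.4864 0.228  0.0811] [74 74 70]
w2 308 250 [0.4862 0.2272 0.0856] [37 35 36]
w2 308 254 [0.4859 0.2264 0.0897] [46 41 42]
w2 308 258 [0.4879 0.2267 0.0895] [67 64 64]
```

Run:
```python
from h import *
s=camera('side'); cv2.imwrite('pics/crop3.png',cv2.resize(s['frame'][130:280,180:340,::-1],None,fx=4,fy=4,interpolation=cv2.INTER_CUBIC))
```

```text
(no output)
```

View pics/crop3.png

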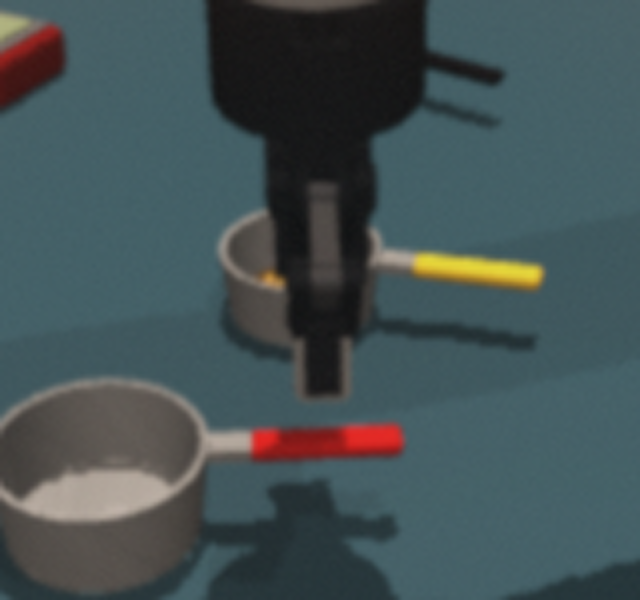

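Both cameras put the fingertips about 33 mm above the reported TCP, at z≈0.070 when it reports 0.037. The hand therefore shut above the handle. I'll correct for that offset and go down further.

```bash
python3 -m jog '{"delta_pos":[[0,0,0],[0,0,0],[0,0,0],[0,0,0],[0,0,-0.2],[0,0,-0.3],[0,0,-0.26],[0,0,-0.1],[0,0,0],[0,0,0]],"turn":[[0,0,0],[0,0,0],[0,0,0],[0,0,0],[0,0,0],[0,0,0],[0,0,0],[0,0,0],[0,0,0],[0,0,0]],"hand":[0,0,0,0,0,0,0,0,0,0]}'
python3 - <<'E'
from h import *
c=wrist('w4'); s=camera('side'); cv2.imwrite('pics/crop4.png',cv2.resize(s['frame'][130:280,180:340,::-1],None,fx=3,fy=3,interpolation=cv2.INTER_CUBIC))
P=pts(c)
for u in(200,210,220,300,310): print(u,[tuple(P[v,u].round(3)) for v in(224,230,236)])
print(measure(c,'medium'),bot.get_obs()['ee_pos'],bot.get_obs()['wrist_force'])
E
```

```text
time: 4.5
ee_pos: [0.4997, 0.204, -0.0073]
tcp_rot: [-180.0, -0.0, -173.9]
wrist_force: [-0.0, -0.3, 0.9]
opening: 0.0427
200 [(np.float64(0.502), np.float64(0.166), np.float64(0.002)), (np.float64(0.507), np.float64(0.167), np.float64(0.002)), (np.float64(0.495), np.float64(0.173), np.float64(0.035))]
210 [(np.float64(0.502), np.float64(0.173), np.float64(0.003)), (np.float64(0.491), np.float64(0.178), np.float64(0.036)), (np.float64(0.491), np.float64(0.179), np.float64(0.043))]
220 [(np.float64(0.501), np.float64(0.179), np.float64(0.003)), (np.float64(0.505), np.float64(0.18), np.float64(0.002)), (np.float64(0.499), np.float64(0.182), np.float64(0.025))]
300 [(np.float64(0.496), np.float64(0.231), np.float64(0.002)), (np.float64(0.486), np.float64(0.225), np.float64(0.036)), (np.float64(0.486), np.float64(0.224), np.float64(0.042))]
310 [(np.float64(0.495), np.float64(0.237), np.float64(0.003)), (np.float64(0.485), np.float64(0.23), np.float64(0.035)), (np.float64(0.485), np.float64(0.228), np.float64(0.043))]
{'name': 'medium', 'npx': 2028, 'nrim': np.int64(0), 'c': array([0.5929, 0.2136]), 'c_handle': array([0.5929, 0.2136]), 'hmid': array([0.5014, 0.204 ]), 'ang': np.float64(-174.0), 'ang_axis': np.float64(-174.0)} [ 0.50009923  0.20416519 -0.00671026] [-0.32915205  0.85252426 -0.09853675]
```

View pics/crop4.png

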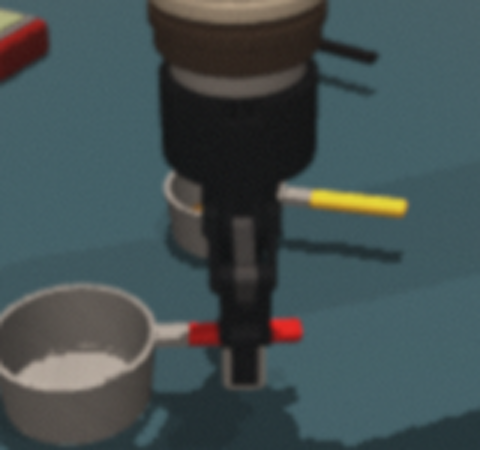

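View pics/w4.png

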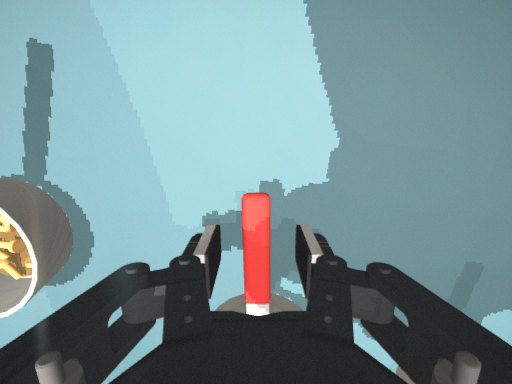

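The fingers now straddle the red handle. I'll lower 6 mm more, pinch and lift a little.

```bash
python3 -m jog '{"delta_pos":[[0,0,-0.12],[0,0,0],[0,0,0],[0,0,0],[0,0,0],[0,0,0],[0,0,0],[0,0,0.1],[0,0,0.3],[0,0,0.4]],"turn":[[0,0,0],[0,0,0],[0,0,0],[0,0,0],[0,0,0],[0,0,0],[0,0,0],[0,0,0],[0,0,0],[0,0,0]],"hand":[0,-1,-1,-1,-1,-1,-1,-1,-1,-1]}' 100
python3 - <<'E'
from h import *
c=wrist('w5'); s=camera('side'); cv2.imwrite('pics/crop5.png',cv2.resize(s['frame'][130:280,160:340,::-1],None,fx=3,fy=3,interpolation=cv2.INTER_CUBIC))
E
```

```text
time: 5.6
ee_pos: [0.4992, 0.2038, 0.0273]
tcp_rot: [-180.0, -0.1, -173.9]
wrist_force: [0.1, 0.1, -0.4]
opening: 0.0122
```

View pics/crop5.png

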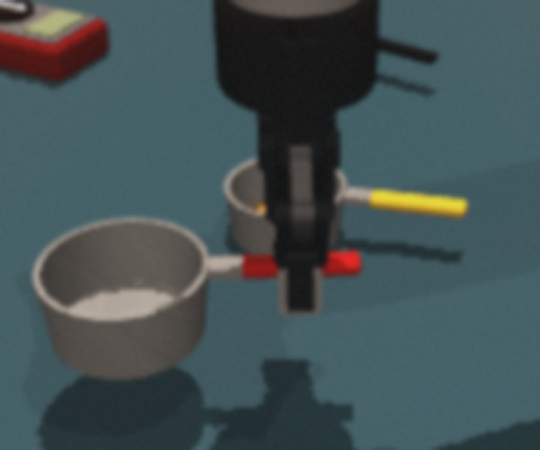

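Medium is held and lifted level. I'll lift it further and carry it towards large.

```bash
python3 -m jog '{"delta_pos":[[0,0,0.5],[0,0,0.6],[0,-0.2,0.6],[0,-0.4,0.3],[-0.06,-0.6,0],[-0.06,-0.7,0],[-0.06,-0.7,0],[-0.06,-0.7,0],[-0.06,-0.7,0],[-0.06,-0.5,0]],"turn":[[0,0,0],[0,0,0],[0,0,0.15],[0,0,0.15],[0,0,0.15],[0,0,0.15],[0,0,0.15],[0,0,0.15],[0,0,0.15],[0,0,0.15]],"hand":[-1,-1,-1,-1,-1,-1,-1,-1,-1,-1]}' 100
python3 - <<'E'
from h import *
t=camera('top'); save(t,'t6'); np.savez('pics/t6.npz',**t)
c=wrist('w6'); o=bot.get_obs(); print(o['ee_pos'],o['tcp_rot'],o['opening'])
E
```

```text
time: 6.7
ee_pos: [0.4814, -0.0229, 0.1269]
tcp_rot: [-180.0, 0.0, -164.3]
wrist_force: [-0.2, -0.2, -1.3]
opening: 0.0118
[ 0.48133526 -0.02345065  0.12689756] [-1.79962006e+02  4.66390923e-03 -1.64395578e+02] 0.011962091450125077
```

View pics/t6.png

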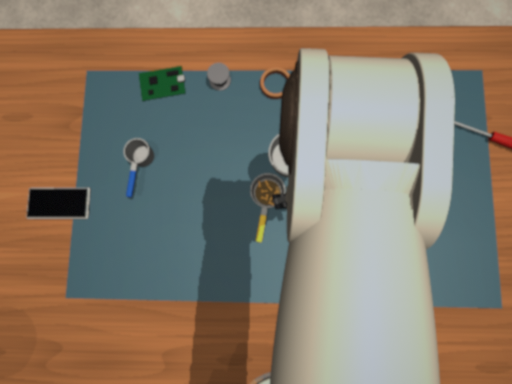

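View pics/w6.png

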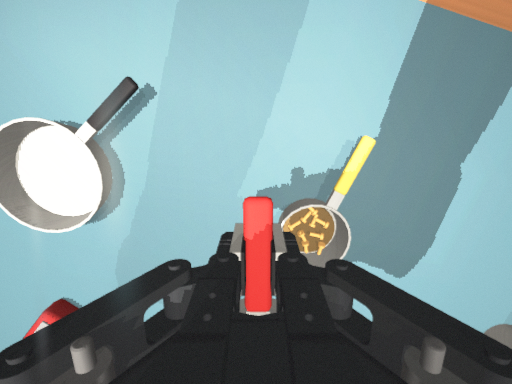

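The wrist view shows large in full: rim (50,175) and black handle (110,105).

Run:
```python
from h import *
d=dict(np.load('pics/w6.npz')); c=wext(d,d['ee'],d['rot'])
f=c['frame'].copy(); f[220:,:]=255; f[:,220:]=255; c2=dict(c,frame=f)
print(measure(c2,'large'))
print(measure(c,'screwpan'))
P=pts(c); m=colmask(c['frame'],'medium'); m[:190]=0; m[:, :240]=0;m[:,285:]=0
Q=P[m]; print('red x,y,z by row',[(v,P[v,258].round(4)) for v in (205,220,240,260,280,300)])
```

```text
{'name': 'large', 'npx': 35, 'nrim': np.int64(470), 'c': array([ 0.5262, -0.1794]), 'c_handle': array([ 0.5274, -0.1804]), 'hmid': array([ 0.4219, -0.1625]), 'ang': np.float64(170.8), 'ang_axis': np.float64(170.4)}
{'name': 'screwpan', 'npx': 4, 'nrim': np.int64(123), 'c': array([0.5199, 0.0472]), 'c_handle': array([0.5341, 0.0348]), 'hmid': array([0.4489, 0.0525]), 'ang': np.float64(175.8), 'ang_axis': np.float64(168.3)}
red x,y,z by row [(205, array([ 0.452 , -0.033 ,  0.1841])), (220, array([ 0.4594, -0.0309,  0.1831])), (240, array([ 0.4689, -0.0282,  0.1835])), (260, array([ 0.4789, -0.0254,  0.1837])), (280, array([ 0.4896, -0.0224,  0.1835])), (300, array([ 0.5007, -0.0193,  0.1835]))]
```

Run:
```python
from h import *
d=dict(np.load('pics/w6.npz')); c=wext(d,d['ee'],d['rot']); P=pts(c); f=c['frame']
m=(f.max(2)<70)&(c['range_z']>0); m[135:]=0; m[:,145:]=0; m[:70]=0; m[:, :85]=0
n,lab,st,ce=cv2.connectedComponentsWithStats(m.astype(np.uint8)); b=1+st[1:,4].argmax(); v,u=np.nonzero(lab==b)
Q=plane(c,np.stack([u,v],-1).astype(float),.032)[:,:2]; q=Q.mean(0); ev=np.linalg.eigh(np.cov(Q.T))[1][:,1]
print(st[b],np.percentile(P[lab==b][:,2],[5,50,95]).round(4),q,np.degrees(np.arctan2(*ev[::-1])), 'len',np.ptp(Q@ev))
hs=P[...,2]; rm=(abs(hs-.032)<.004); rm[250:]=0; rm[:,115:]=0; R=P[rm][:,:2]
x0=np.array([.531,-.239])
for k in range(3):
    kk=abs(np.hypot(*(R-x0).T)-.0585)<.012; x0=circ(R[kk],.0585,x0)
dd=np.hypot(*(R[kk]-x0).T); print(kk.sum(),x0,np.median(dd),dd.std()); print('ang',np.degrees(np.arctan2(*(q-x0)[::-1])), np.hypot(*(q-x0)))
```

```text
[119  77  19  31  99] [0.0291 0.0314 0.0332] [ 0.424701   -0.16534191] 164.79543420112014 len 0.029339977605391032
1469 [ 0.53129696 -0.23708957] 0.057766645895493435 0.002674533970490388
ang 146.0562732522953 0.1284929071409922
```

```bash
python3 -m jog '{"delta_pos":[[-0.06,-0.3,0],[-0.06,-0.6,0],[-0.06,-0.7,0],[-0.06,-0.7,0],[-0.06,-0.7,0],[-0.06,-0.7,0],[-0.06,-0.6,-0.2],[-0.06,-0.5,-0.3],[-0.06,-0.25,-0.3],[-0.05,0,-0.2]],"turn":[[0,0,0.13],[0,0,0.13],[0,0,0.13],[0,0,0.13],[0,0,0.13],[0,0,0.13],[0,0,0.13],[0,0,0.13],[0,0,0.13],[0,0,0.13]],"hand":[-1,-1,-1,-1,-1,-1,-1,-1,-1,-1]}' 100
python3 - <<'E'
from h import *
c=wrist('w7'); s=camera('side'); save(s,'s7'); o=bot.get_obs(); print(o['ee_pos'],o['tcp_rot'],o['opening'])
E
```

```text
time: 7.8
ee_pos: [0.4518, -0.2742, 0.0754]
tcp_rot: [180.0, -0.0, -153.9]
wrist_force: [-0.1, 0.5, -1.6]
opening: 0.0118
[ 0.45139534 -0.2725465   0.07522768] [ 1.79861979e+02 -7.23041789e-02 -1.53847765e+02] 0.012025281436656035
```

View pics/w7.png

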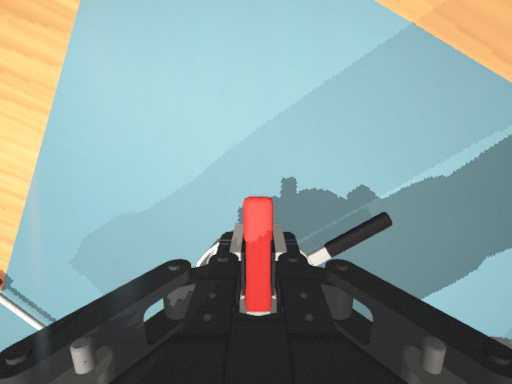

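View pics/s7.png

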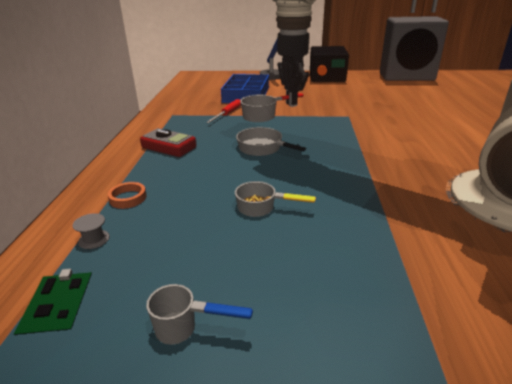

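Side view: the held pan (259,105) sits above large (260,140). Before descending I check the offset and fan angle.

Run:
```python
from h import *
d=dict(np.load('pics/w7.npz')); c=wext(d,d['ee'],d['rot']); f=c['frame']
m=(f.max(2)<70); m[:205]=0;m[268:]=0;m[:,:325]=0;m[:,398:]=0
n,lab,st,ce=cv2.connectedComponentsWithStats(m.astype(np.uint8)); b=1+st[1:,4].argmax(); v,u=np.nonzero(lab==b)
Q=plane(c,np.stack([u,v],-1).astype(float),.032)[:,:2]; q=Q.mean(0); ev=np.linalg.eigh(np.cov(Q.T))[1][:,1]; ev*=np.sign(-ev[0])
print(st[b],q,np.degrees(np.arctan2(*ev[::-1])),np.ptp(Q@ev),'centre est',q-ev*.107)
s=camera('side'); P=pts(s)
for nm,h,r,x0 in(('large',.032,.0585,(.5313,-.237)),('med',.1315,.0435,(.5313,-.237))):
    R=P[(abs(P[...,2]-h)<.006)&(np.hypot(P[...,0]-.53,P[...,1]+.237)<.09)&(s['frame'].max(2)-s['frame'].min(2)<40)][:,:2]
    x0=np.array(x0)
    for k in range(3):
        kk=abs(np.hypot(*(R-x0).T)-r)<.012; x0=circ(R[kk],r,x0)
    print(nm,kk.sum(),x0)
```

```text
[ 325  212   67   45 1063] [ 0.44007343 -0.1823134 ] 147.78213663032432 0.05911865490052026 centre est [ 0.53059832 -0.23935939]
large 228 [ 0.53265145 -0.2355211 ]
med 136 [ 0.53287285 -0.22991839]
```

```bash
python3 -m jog '{"delta_pos":[[0,-0.05,-0.2],[0,-0.03,-0.4],[0,0,-0.4],[0,0,-0.3],[0,0,-0.1],[0,0,0],[0,0,0],[0,0,0],[0,0,0],[0,0,0]],"turn":[[0,0,0],[0,0,0],[0,0,0],[0,0,0],[0,0,0],[0,0,0],[0,0,0],[0,0,0],[0,0,0],[0,0,0]],"hand":[-1,-1,-1,-1,-1,-1,-1,-1,-1,-1]}' 100
python3 - <<'E'
from h import *
c=wrist('w8'); s=camera('side'); save(s,'s8'); o=bot.get_obs(); print(o['ee_pos'],o['tcp_rot'],o['opening'],o['wrist_force'])
P=pts(s)
for nm,h,r,x0 in(('large',.032,.0585,(.5313,-.237)),('med',.06,.0435,(.5313,-.237))):
    R=P[(abs(P[...,2]-h)<.006)&(np.hypot(P[...,0]-.53,P[...,1]+.237)<.09)&(s['frame'].max(2)-s['frame'].min(2)<40)][:,:2]
    x0=np.array(x0)
    for k in range(3):
        kk=abs(np.hypot(*(R-x0).T)-r)<.012; x0=circ(R[kk],r,x0)
    print(nm,kk.sum(),x0)
cv2.imwrite('pics/crop8.png',cv2.resize(s['frame'][70:170,190:350,::-1],None,fx=4,fy=4,interpolation=cv2.INTER_CUBIC))
E
```

```text
time: 8.95
ee_pos: [0.4524, -0.2777, 0.0072]
tcp_rot: [-180.0, 0.0, -153.9]
wrist_force: [0.3, 0.4, -1.5]
opening: 0.0122
[ 0.45229201 -0.27759138  0.00691709] [-1.79981502e+02  1.06574769e-02 -1.53855894e+02] 0.011744124853564467 [ 0.24643544 -0.31841593 -1.48326627]
large 149 [ 0.5323667  -0.23597743]
med 230 [ 0.53353938 -0.23496002]
```

View pics/crop8.png

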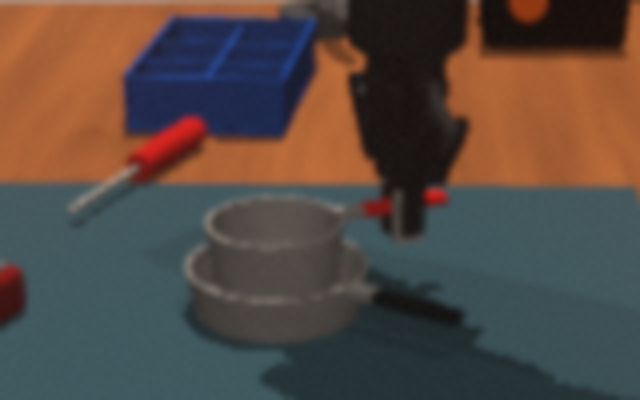

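Medium is centred to about 1 mm, so I lower it to seat it.

```bash
python3 -m jog '{"delta_pos":[[0,0,-0.08],[0,0,-0.08],[0,0,-0.08],[0,0,-0.06],[0,0,-0.04],[0,0,0],[0,0,0],[0,0,0],[0,0,0],[0,0,0]],"turn":[[0,0,0],[0,0,0],[0,0,0],[0,0,0],[0,0,0],[0,0,0],[0,0,0],[0,0,0],[0,0,0],[0,0,0]],"hand":[-1,-1,-1,-1,-1,-1,-1,-1,-1,-1]}' 100
python3 -c "
from h import *
P=pts(wrist()); print([P[v,258].round(4) for v in (220,240,260,280,300)])"
```

```text
time: 10.05
ee_pos: [0.4523, -0.2775, -0.0102]
tcp_rot: [-180.0, 0.0, -153.9]
wrist_force: [-0.7, -0.1, 0.5]
opening: 0.012
[array([ 0.4323, -0.2869,  0.045 ]), array([ 0.4416, -0.2823,  0.0448]), array([ 0.4506, -0.2779,  0.0459]), array([ 0.4604, -0.2731,  0.0461]), array([ 0.4706, -0.2681,  0.0463])]
```

Seated: handle top at 0.045–0.046 and the weight is off the wrist. Release and rise.

```bash
python3 -m jog '{"delta_pos":[[0,0,0],[0,0,0],[0,0,0],[0,0,0],[0,0,0.2],[0,0,0.5],[0,0,0.8],[0,0,0.8],[0,0,0.8],[0,0,0.4]],"turn":[[0,0,0],[0,0,0],[0,0,0],[0,0,0],[0,0,0],[0,0,0],[0,0,0],[0,0,0],[0,0,0],[0,0,0]],"hand":[-0.2,-0.2,-0.2,-0.2,-0.2,-0.2,-0.2,-0.2,-0.2,-0.2]}' 100
python3 - <<'E'
from h import *
c=wrist('w10'); s=camera('side'); save(s,'s10'); np.savez('pics/s10.npz',**s); o=bot.get_obs(); print(o['ee_pos'],o['q'],o['tcp_rot'])
E
```

```text
time: 11.1
ee_pos: [0.453, -0.278, 0.1694]
tcp_rot: [-179.8, 0.2, -153.9]
wrist_force: [0.6, 0.2, 0.7]
opening: 0.0345
[ 0.45341924 -0.27826244  0.16903328] [-3.15369850e+01  1.53994210e+00  2.74210743e+00  9.08546627e+01
 -6.25789278e-04 -5.76859443e+01] [-179.70597931    0.18523122 -153.85056729]
```

View pics/s10.png

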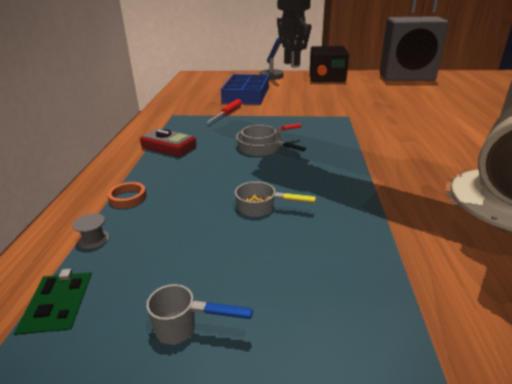

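View pics/w10.png

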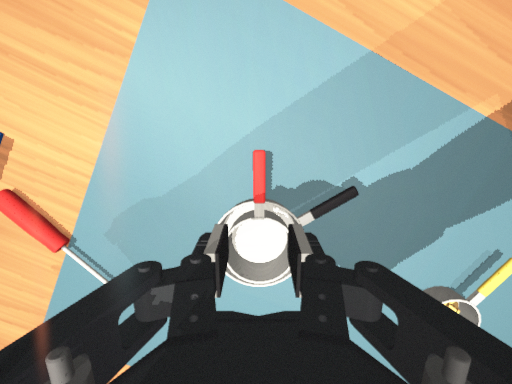

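Medium is nested (rim at 258,242). In the wrist view the red handle is (259,180) and the black (330,205), giving the fan. Measure the result.

```bash
cat >> h.py <<'E'
def handle(c,m,win,h,mid):
    u0,u1,v0,v1=win; mm=np.zeros_like(m); mm[v0:v1,u0:u1]=m[v0:v1,u0:u1]
    n,lab,st,ce=cv2.connectedComponentsWithStats(mm.astype(np.uint8)); b=1+st[1:,4].argmax(); v,u=np.nonzero(lab==b)
    Q=plane(c,np.stack([u,v],-1).astype(float),h)[:,:2]; q=Q.mean(0); ev=np.linalg.eigh(np.cov(Q.T))[1][:,1]
    return q,ev,st[b],np.ptp(Q@ev)
def rimfit(c,h,r,x0,tol=.004):
    P=pts(c); f=c['frame'].astype(int); x0=np.array(x0)
    R=P[(abs(P[...,2]-h)<tol)&(np.hypot(P[...,0]-x0[0],P[...,1]-x0[1])<r+.02)&(f.max(2)-f.min(2)<40)][:,:2]
    for k in range(4):
        kk=abs(np.hypot(*(R-x0).T)-r)<.01; x0=circ(R[kk],r,x0)
    return x0,kk.sum()
E
python3 - <<'E'
from h import *
d=dict(np.load('pics/w10.npz')); c=wext(d,d['ee'],d['rot']); f=c['frame']
g=lambda e:np.degrees(np.arctan2(*e[::-1]))
q,e,st,L=handle(c,colmask(f,'medium'),(230,290,140,215),.045,0); e*=np.sign(-e[0]); print('red',q,g(e),L,st,'c',q-e*.092)
q,e,st,L=handle(c,f.max(2)<70,(310,365,180,222),.032,0); e*=np.sign(-e[0]); print('black',q,g(e),L,st,'c',q-e*.107)
print('rim med',rimfit(c,.045,.0435,(.532,-.239)),'large',rimfit(c,.032,.0585,(.532,-.239)))
s=dict(np.load('pics/s10.npz')); print('side med',rimfit(s,.045,.0435,(.532,-.239)),'large',rimfit(s,.032,.0585,(.532,-.239)))
E
```

```text
red [ 0.45729717 -0.27223101] -157.99851228684705 0.058202332752130104 [254 151  11  51 156] c [ 0.54259719 -0.23776499]
black [ 0.44019601 -0.18197124] 147.87263344317725 0.05951532580964097 [310 186  48  33 530] c [ 0.53081088 -0.23887417]
rim med (array([ 0.5319753 , -0.23781637]), np.int64(613)) large (array([ 0.53095583, -0.23735761]), np.int64(581))
side med (array([ 0.5330603 , -0.23485618]), np.int64(135)) large (array([ 0.53267872, -0.23554303]), np.int64(111))
```

```bash
python3 -m jog '{"delta_pos":[[0.1,0.4,0.1],[0.1,0.8,0],[0.1,0.9,0],[0.1,0.9,0],[0.1,0.9,0],[0.1,0.9,0],[0.1,0.9,0],[0.1,0.9,0],[0.1,0.9,0],[0.1,0.9,0]],"turn":[[0,0,-0.25],[0,0,-0.25],[0,0,-0.25],[0,0,-0.25],[0,0,-0.25],[0,0,-0.25],[0,0,-0.25],[0,0,-0.25],[0,0,-0.25],[0,0,-0.25]],"hand":[0,0,0,0,0,0,0,0,0,0]}' 100
python3 -m jog '{"delta_pos":[[0.1,0.9,0],[0.1,0.9,0],[0.1,0.8,0],[0.1,0.7,0],[0.1,0.5,0],[0.08,0.3,0],[0,0.1,0],[0,0,0],[0,0,0],[0,0,0]],"turn":[[0,0,-0.25],[0,0,-0.25],[0,0,-0.25],[0,0,-0.25],[0,0,-0.25],[0,0,-0.25],[0,0,0],[0,0,0],[0,0,0],[0,0,0]],"hand":[0,0,0,0,0,0,0,0,0,0]}' 100
python3 - <<'E'
from h import *
c=wrist('w12'); o=bot.get_obs(); print(o['ee_pos'],o['q'],o['tcp_rot'],o['opening'])
print(rimfit(c,.052,.0285,(.605,.3487)))
f=c['frame']; q,e,st,L=handle(c,colmask(f,'small'),(150,400,50,350),.052,0); e*=np.sign(-e[0]); print('blue',q,np.degrees(np.arctan2(*e[::-1])),L,st,'c',q-e*.077)
E
```

```text
time: 12.2
ee_pos: [0.5017, 0.1443, 0.1692]
tcp_rot: [-180.0, -0.0, -173.9]
wrist_force: [1.8, -0.7, 0.5]
opening: 0.0429
time: 13.2
ee_pos: [0.5312, 0.3516, 0.17]
tcp_rot: [180.0, 0.0, 174.1]
wrist_force: [-0.5, -0.5, 0.5]
opening: 0.0426
[0.53126039 0.35165309 0.17005789] [ 3.35039613e+01  1.67465676e+01  2.00210809e+01  9.32541475e+01
 -5.07639233e-03  3.93915928e+01] [1.79990999e+02 1.89608796e-02 1.74112366e+02] 0.04261150917151453
(array([0.60508121, 0.34925926]), np.int64(576))
blue [0.53194215 0.3567651 ] 175.2305875369 0.027435595278430758 [258 169  11  25 190] c [0.60867553 0.35036287]
```

View pics/w12.png

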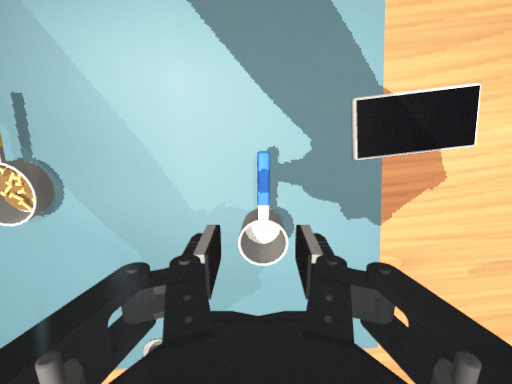

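Wrist view: blue handle (263,178) and small rim (263,242), within about 5 mm of the jaws' centre line. Descend.

```bash
python3 -m jog '{"delta_pos":[[0.01,0.05,-0.3],[0.01,0.05,-0.6],[0,0,-0.8],[0,0,-0.8],[0,0,-0.5],[0,0,-0.3],[0,0,-0.15],[0,0,0],[0,0,0],[0,0,0]],"turn":[[0,0,0],[0,0,0],[0,0,0],[0,0,0],[0,0,0],[0,0,0],[0,0,0],[0,0,0],[0,0,0],[0,0,0]],"hand":[0,0,0,0,0,0,0,0,0,0]}' 100
python3 - <<'E'
from h import *
c=wrist('w13'); o=bot.get_obs(); print(o['ee_pos'],o['tcp_rot'],o['wrist_force'])
f=c['frame']; q,e,st,L=handle(c,colmask(f,'small'),(150,400,50,350),.052,0); e*=np.sign(-e[0]); print('blue',q,np.degrees(np.arctan2(*e[::-1])),L,st)
s=camera('side'); save(s,'s13')
E
```

```text
time: 14.25
ee_pos: [0.533, 0.3581, -0.0012]
tcp_rot: [179.9, 0.1, 174.1]
wrist_force: [0.6, -0.3, -0.2]
opening: 0.0424
[ 0.53294145  0.35798292 -0.00133819] [1.79918879e+02 9.95990088e-02 1.74145102e+02] [-0.30232404 -0.67989084 -0.77561676]
blue [0.53317094 0.35761661] 174.46042400930236 0.06080452709736173 [ 244  193   27  113 1906]
```

View pics/w13.png

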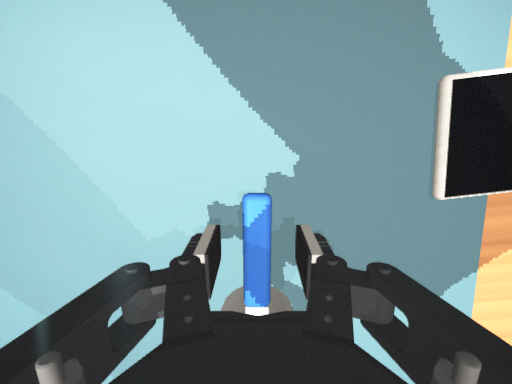

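View pics/s13.png

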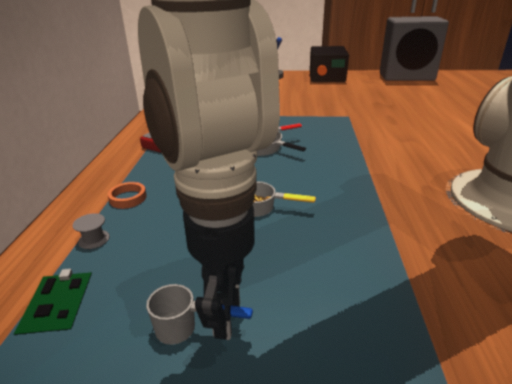

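The fingers straddle the blue handle (257,250), centred. Pinch and lift.

```bash
python3 -m jog '{"delta_pos":[[0,0,-0.02],[0,0,0],[0,0,0],[0,0,0],[0,0,0],[0,0,0],[0,0,0.1],[0,0,0.4],[0,0,0.7],[0,0,0.6]],"turn":[[0,0,0],[0,0,0],[0,0,0],[0,0,0],[0,0,0],[0,0,0],[0,0,0],[0,0,0],[0,0,0],[0,0,0]],"hand":[-1,-1,-1,-1,-1,-1,-1,-1,-1,-1]}' 100
python3 - <<'E'
from h import *
c=wrist('w14'); o=bot.get_obs(); print(o['ee_pos'],o['tcp_rot'],o['wrist_force'],o['opening'])
P=pts(c); print([P[v,258].round(4) for v in (210,220,240,260,280,300)])
s=camera('side'); save(s,'s14'); np.savez('pics/s14.npz',**s)
z=.052+o['ee_pos'][2]+.002
for zz in (z-.004,z,z+.004): print(zz,rimfit(s,zz,.0285,(.606,.350)))
E
```

```text
time: 15.35
ee_pos: [0.532, 0.3573, 0.0874]
tcp_rot: [-180.0, -0.0, 174.1]
wrist_force: [0.5, 0.9, -0.8]
opening: 0.0121
[0.53373737 0.35846596 0.09332769] [179.75675623   0.29596328 174.14391089] [ 0.27646349 -0.20391213  5.09513336] 0.011895233757456417
[array([0.5047, 0.36  , 0.1439]), array([0.5092, 0.3596, 0.1449]), array([0.5193, 0.3585, 0.1446]), array([0.5301, 0.3574, 0.1439]), array([0.5413, 0.3563, 0.1435]), array([0.5524, 0.3551, 0.144 ])]
0.1433276886084777 (array([0.60802389, 0.35247766]), np.int64(552))
0.1473276886084777 (array([0.60792585, 0.35216508]), np.int64(665))
0.1513276886084777 (array([0.60812439, 0.35185134]), np.int64(380))
```

View pics/s14.png

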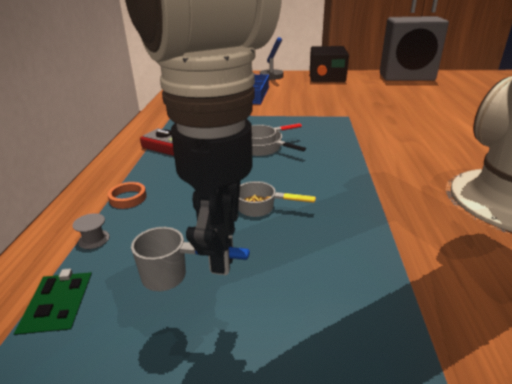

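Small is held level. Now I carry it while turning about +91° (handle from 174° to 265°).

```bash
python3 -m jog '{"delta_pos":[[0,0,0.4],[0,-0.2,0.4],[0,-0.4,0.2],[0,-0.6,0],[0,-0.7,0],[-0.02,-0.7,0],[-0.02,-0.7,0],[-0.02,-0.7,0],[-0.02,-0.7,0],[-0.02,-0.7,0]],"turn":[[0,0,0.2],[0,0,0.4],[0,0,0.5],[0,0,0.5],[0,0,0.5],[0,0,0.5],[0,0,0.5],[0,0,0.5],[0,0,0.5],[0,0,0.5]],"hand":[-1,-1,-1,-1,-1,-1,-1,-1,-1,-1]}' 100
python3 -m jog '{"delta_pos":[[-0.02,-0.7,0],[-0.02,-0.7,0],[-0.02,-0.7,0],[-0.02,-0.7,0],[0,-0.7,0],[0,-0.7,0],[0,-0.7,0],[0,-0.7,0],[0,-0.6,0],[0,-0.4,0]],"turn":[[0,0,0.6],[0,0,0.6],[0,0,0.6],[0,0,0.6],[0,0,0.6],[0,0,0.6],[0,0,0.6],[0,0,0.6],[0,0,0.6],[0,0,0.5]],"hand":[-1,-1,-1,-1,-1,-1,-1,-1,-1,-1]}' 100
python3 - <<'E'
from h import *
o=bot.get_obs(); c=wrist('w16'); print(o['ee_pos'],o['q'],o['tcp_rot'],o['opening'])
E
```

```text
time: 16.45
ee_pos: [0.5267, 0.086, 0.1356]
tcp_rot: [180.0, -0.0, -148.9]
wrist_force: [0.2, 0.1, -0.9]
opening: 0.0124
time: 17.45
ee_pos: [0.5227, -0.2445, 0.1354]
tcp_rot: [180.0, -0.0, -101.7]
wrist_force: [0.0, 0.1, -0.9]
opening: 0.0121
[ 0.52271186 -0.24448689  0.13541528] [-2.50570737e+01  7.88629602e+00  5.79988849e+00  8.79571912e+01
 -1.78995194e-02 -1.03318440e+02] [ 1.79953451e+02 -7.37458038e-03 -1.01738624e+02] 0.012108143642402704
```

View pics/w16.png

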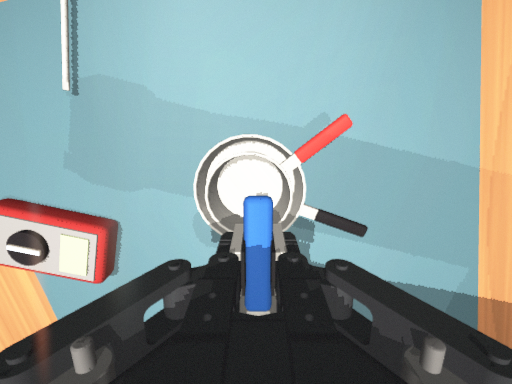

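This view shows the nest clearly: medium rim (250,185), red handle (323,138), black handle (340,222). I measure both here.

Run:
```python
from h import *
d=dict(np.load('pics/w16.npz')); c=wext(d,d['ee'],d['rot']); f=c['frame']
g=lambda e:np.degrees(np.arctan2(*e[::-1]))
print('rim med',rimfit(c,.045,.0435,(.532,-.239)),'large',rimfit(c,.032,.0585,(.532,-.239)))
q,e,st,L=handle(c,colmask(f,'medium'),(285,360,105,175),.045,0); e*=np.sign(-e[0]); print('red',q,g(e),L,st,'c',q-e*.092)
q,e,st,L=handle(c,f.max(2)<70,(310,375,200,240),.032,0); e*=np.sign(-e[0]); print('black',q,g(e),L,st,'c',q-e*.107)
P=pts(c); print([P[v,258].round(4) for v in (210,220,240,260,280,300)], d['ee'])
```

```text
rim med (array([ 0.53246314, -0.23753487]), np.int64(903)) large (array([ 0.531914  , -0.23742298]), np.int64(1145))
red [ 0.45274013 -0.28408432] -153.6330356910224 0.05673051970677223 [295 115  50  38  99] c [ 0.53516919 -0.2432254 ]
black [ 0.44126914 -0.18209895] 147.85636913377303 0.0584447016570977 [315 209  52  27 587] c [ 0.53186786 -0.23902761]
[array([ 0.5164, -0.2706,  0.192 ]), array([ 0.5173, -0.266 ,  0.1924]), array([ 0.5194, -0.256 ,  0.1919]), array([ 0.5215, -0.2459,  0.1924]), array([ 0.5238, -0.2351,  0.1922]), array([ 0.5263, -0.2228,  0.1908])] [ 0.52271186 -0.24448689  0.13541528]
```

```bash
python3 -m jog '{"delta_pos":[[0.02,-0.3,0],[0.02,-0.3,0],[0.02,-0.3,0],[0.02,-0.3,0],[0,-0.1,0],[0,0,-0.3],[0,0,-0.5],[0,0,-0.3],[0,0,-0.1],[0,0,0]],"turn":[[0,0,0.2],[0,0,0.2],[0,0,0.2],[0,0,0.2],[0,0,0.15],[0,0,0],[0,0,0],[0,0,0],[0,0,0],[0,0,0]],"hand":[-1,-1,-1,-1,-1,-1,-1,-1,-1,-1]}' 100
python3 - <<'E'
from h import *
o=bot.get_obs(); c=wrist('w17'); print(o['ee_pos'],o['tcp_rot'],o['opening'])
s=camera('side'); save(s,'s17'); np.savez('pics/s17.npz',**s)
z=o['ee_pos'][2]+.0566
print('side small',rimfit(s,z,.0285,(.533,-.236)),'med',rimfit(s,.045,.0435,(.533,-.235)),'large',rimfit(s,.032,.0585,(.533,-.235)))
cv2.imwrite('pics/crop17.png',cv2.resize(s['frame'][70:170,190:350,::-1],None,fx=4,fy=4,interpolation=cv2.INTER_CUBIC))
E
```

```text
time: 18.5
ee_pos: [0.5268, -0.307, 0.0756]
tcp_rot: [179.9, 0.0, -94.2]
wrist_force: [0.2, 0.9, -0.0]
opening: 0.0122
[ 0.52684854 -0.30701896  0.07560806] [ 1.79932303e+02  3.46208120e-02 -9.42414838e+01] 0.012174519175540957
side small (array([ 0.53295637, -0.22967031]), np.int64(75)) med (array([ 0.53317643, -0.23486392]), np.int64(134)) large (array([ 0.53266348, -0.23548474]), np.int64(111))
```

View pics/crop17.png

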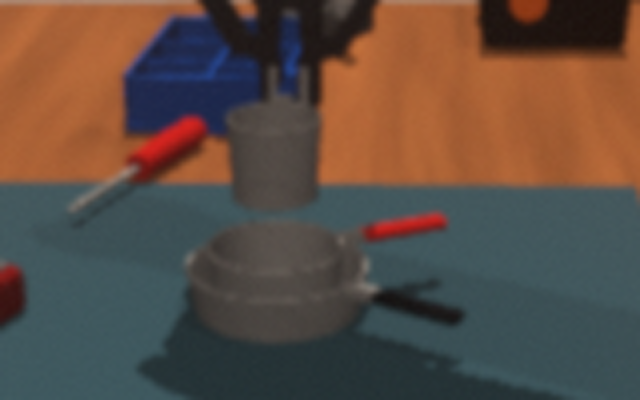

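View pics/w17.png

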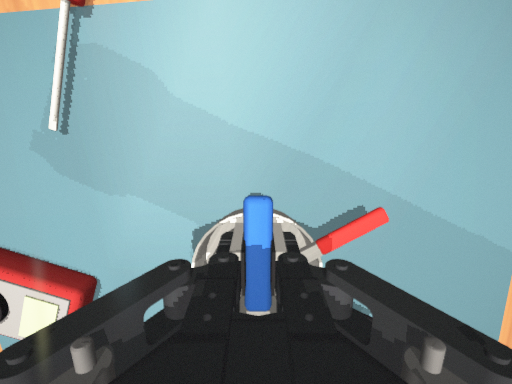

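Small sits about 4–5 mm too far in +y. I correct that, lower it partly, and check again.

```bash
python3 -m jog '{"delta_pos":[[0,-0.05,-0.1],[0,-0.035,-0.2],[0,0,-0.2],[0,0,-0.2],[0,0,-0.1],[0,0,0],[0,0,0],[0,0,0],[0,0,0],[0,0,0]],"turn":[[0,0,0],[0,0,0],[0,0,0],[0,0,0],[0,0,0],[0,0,0],[0,0,0],[0,0,0],[0,0,0],[0,0,0]],"hand":[-1,-1,-1,-1,-1,-1,-1,-1,-1,-1]}' 100
python3 - <<'E'
from h import *
o=bot.get_obs(); print(o['ee_pos'],o['tcp_rot'],o['opening'],o['wrist_force'])
s=camera('side'); save(s,'s18')
z=o['ee_pos'][2]+.0566
print('side small',rimfit(s,z,.0285,(.533,-.236)),'med',rimfit(s,.045,.0435,(.533,-.235)),'large',rimfit(s,.032,.0585,(.533,-.235)))
cv2.imwrite('pics/crop18.png',cv2.resize(s['frame'][70:170,190:350,::-1],None,fx=4,fy=4,interpolation=cv2.INTER_CUBIC))
E
```

```text
time: 19.6
ee_pos: [0.5274, -0.3118, 0.0365]
tcp_rot: [-180.0, -0.0, -94.3]
wrist_force: [-0.7, 0.3, -0.8]
opening: 0.0123
[ 0.52736491 -0.31184887  0.03653241] [-1.79971770e+02 -1.43098349e-02 -9.42524183e+01] 0.012273704506964439 [-0.67352557  0.31370268 -0.83875006]
side small (array([ 0.53269932, -0.23465094]), np.int64(59)) med (array([ 0.53336227, -0.23510979]), np.int64(97)) large (array([ 0.53241121, -0.23577627]), np.int64(108))
```

View pics/crop18.png

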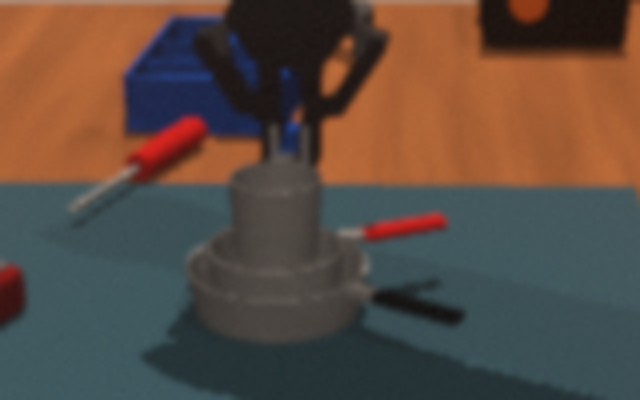

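```bash
python3 -m jog '{"delta_pos":[[0,0,-0.12],[0,0,-0.16],[0,0,-0.16],[0,0,-0.12],[0,0,-0.06],[0,0,-0.05],[0,0,0],[0,0,0],[0,0,0],[0,0,0]],"turn":[[0,0,0],[0,0,0],[0,0,0],[0,0,0],[0,0,0],[0,0,0],[0,0,0],[0,0,0],[0,0,0],[0,0,0]],"hand":[-1,-1,-1,-1,-1,-1,-1,-1,-1,-1]}' 100
python3 -c "
from h import *
P=pts(wrist('w19')); print([P[v,258].round(4) for v in (220,240,260,280,300)]); print(bot.get_obs()['wrist_force'])"
```

```text
time: 20.65
ee_pos: [0.5273, -0.3118, 0.0029]
tcp_rot: [-180.0, -0.0, -94.3]
wrist_force: [0.1, -1.0, -0.6]
opening: 0.012
[array([ 0.5247, -0.3333,  0.0589]), array([ 0.5255, -0.3233,  0.0589]), array([ 0.5263, -0.3128,  0.0591]), array([ 0.5271, -0.3022,  0.0597]), array([ 0.528 , -0.2904,  0.0593])]
[-0.58803936 -0.16034259 -0.34451758]
```

```bash
python3 -m jog '{"delta_pos":[[0,0,-0.02],[0,0,0],[0,0,0],[0,0,0],[0,0,0],[0,0,0],[0,0,0.15],[0,0,0.4],[0,0,0.7],[0,0,0.8]],"turn":[[0,0,0],[0,0,0],[0,0,0],[0,0,0],[0,0,0],[0,0,0],[0,0,0],[0,0,0],[0,0,0],[0,0,0]],"hand":[-1,-1,-0.2,-0.2,-0.2,-0.2,-0.2,-0.2,-0.2,-0.2]}' 100
python3 -m jog '{"delta_pos":[[0,0,0.7],[0,0,0.4],[0,0,0.2],[0,0,0],[0,0,0],[0,0,0],[0,0,0],[0,0,0],[0,0,0],[0,0,0]],"turn":[[0,0,0],[0,0,0],[0,0,0],[0,0,0],[0,0,0],[0,0,0],[0,0,0],[0,0,0],[0,0,0],[0,0,0]],"hand":[-0.2,-0.2,-0.2,-0.2,-0.2,-0.2,-0.2,-0.2,-0.2,-0.2]}'
python3 - <<'E'
from h import *
o=bot.get_obs(); print(o['ee_pos'],o['wrist_force'])
c=wrist('w21'); s=camera('side'); save(s,'s21')
for n,v in(('side',s),('wrist',c)):
    print(n,[(k,rimfit(v,h,r,(.532,-.237))) for k,h,r in(('small',.058,.0285),('med',.045,.0435),('large',.032,.0585))])
cv2.imwrite('pics/crop21.png',cv2.resize(s['frame'][70:230,190:350,::-1],None,fx=3.5,fy=3.5,interpolation=cv2.INTER_CUBIC))
E
```

```text
time: 21.7
ee_pos: [0.5265, -0.3113, 0.1048]
tcp_rot: [179.9, 0.1, -94.3]
wrist_force: [0.7, -0.6, -0.2]
opening: 0.0341
time: 22.7
ee_pos: [0.5271, -0.3117, 0.169]
tcp_rot: [180.0, 0.0, -94.3]
wrist_force: [0.2, -0.1, 0.2]
opening: 0.0345
[ 0.52712171 -0.31172525  0.16901859] [ 0.16571236 -0.10632548  0.168681  ]
side [('small', (array([ 0.53277504, -0.23452506]), np.int64(83))), ('med', (array([ 0.53326385, -0.23490029]), np.int64(93))), ('large', (array([ 0.53264909, -0.23562308]), np.int64(112)))]
wrist [('small', (array([ 0.53221937, -0.23796912]), np.int64(616))), ('med', (array([ 0.53195616, -0.23806951]), np.int64(565))), ('large', (array([ 0.5321822 , -0.23853319]), np.int64(582)))]
```

View pics/crop21.png

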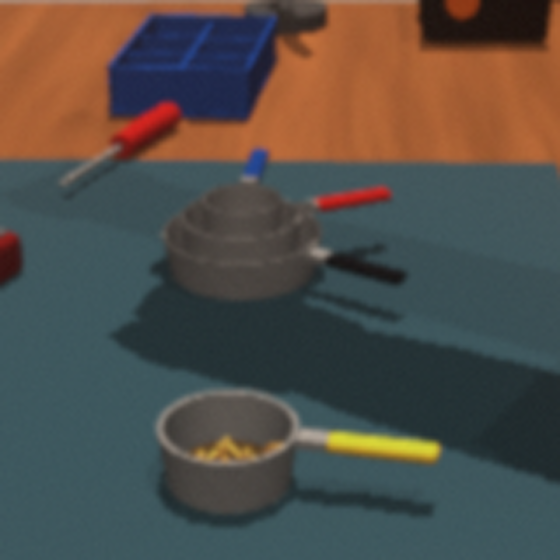

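View pics/w21.png

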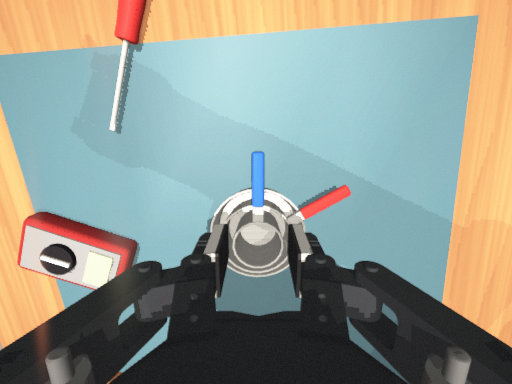

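Everything is nested and fanned: the blue handle at (258,178) and the red at (326,202) in the wrist view. One last check on the yellow pan and rim heights, then I hand in.

Run:
```python
from h import *
s=camera('side'); m=measure(s,'screwpan'); print(m)
c=wrist(); f=c['frame']; P=pts(c); g=lambda e:round(float(np.degrees(np.arctan2(*e[::-1]))),1)
for n,w,h,ch in(('small',(240,280,145,210),.058,'b'),('medium',(295,360,175,222),.045,'r')):
    q,e,st,L=handle(c,colmask(f,n),w,h,0); d=q-np.array([.532,-.238]); e=e*np.sign(e@d); print(n,g(e),g(d),L,st)
for n,h,r in(('small',.058,.0285),('med',.045,.0435),('large',.032,.0585)):
    k=(abs(np.hypot(P[...,0]-.532,P[...,1]+.238)-r)<.0015)&(abs(P[...,2]-h)<.015)&(f.max(2).astype(int)-f.min(2)<40); print(n,np.percentile(P[k][:,2],[50,75,90]).round(4))
print(ticket.job_done())
```

```text
{'name': 'screwpan', 'npx': 108, 'nrim': np.int64(220), 'c': array([0.5209, 0.0498]), 'c_handle': array([0.5215, 0.0506]), 'hmid': array([0.4355, 0.0639]), 'ang': np.float64(170.6), 'ang_axis': np.float64(171.2)}
small -88.0 -96.6 0.05942916850915875 [252 152  12  54 125]
medium -154.9 -152.6 0.059349491446434366 [300 186  50  32 252]
small [0.056  0.0588 0.0595]
med [0.045  0.0462 0.0469]
large [0.0331 0.0336 0.0342]
the job is handed in; nothing more can be done
None
```

I nested the red-handled pan in the black-handled one and the blue-handled pan in the red. I then let go, raised the hand clear and handed the job in at about 23 s. No verdict was reported.

- **Centring:** the last wrist and side views put all three pan axes within about 1.5 mm of each other. Rim heights matched fully seated pans (about 58, 45 and 33 mm).
- **Fan angles:** the handles measured about 148° (black), −154° (red) and −94° (blue), so the steps are about 58° and 60°. The −94° is the tool's yaw at release, and the black handle was last measured before the blue pan went in.
- **Yellow pan:** its position was unchanged to within 0.1 mm in the side view.

**Failures and disagreements:**
- The first pinch closed above the red handle, because the fingers end about 33 mm short of the reported TCP. I corrected for this from the images and lost about 2 s.
- The side camera's positions differ from the wrist camera's by about 3 mm.
- The last blue-handle check was ragged, giving −88° and −97° by two methods, because part of the handle was missed by the colour mask. Both are still inside the allowed range.

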